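# Turn the test plaque over with the bench lifter

### The job

With the bench lifter held by its handle, slide its blade along the lower bed of the turning block under the near edge of the white test plaque, push the plaque lightly forward with the blade's lip until you feel it seat against the step, ease off, then lever it up and over the step so that it ends lying flat on the upper bed, ribs up. Use only a light touch: stop pushing as soon as it seats, never touch the plaque with the gripper, and leave the other things alone. Finally stand the lifter back upright on the rubber pad and let go.

Things in the scene. Friction and masses are not known exactly. Their poses are not given: they have to be found in the camera images.
- lifter_grip (a point): Grip centre of the bench lifter, 45 mm above its blade's underside: one rigid 90 g piece, standing on its steel blade on the rubber pad, with an upright black handle near the blade's rear, 22 (x) x 16 (y) mm, its top 64 mm above the blade's underside. Grip it across the 16 mm, 15 to 60 mm above that underside. x points from the handle to the blade's tip, z up the handle.
- lifter_tip (a point): Middle of the lifter's front edge, 85 mm ahead (+x) of the handle's axis and 1 mm above the blade's underside; axes as lifter_grip. The flat blade is 95 long (x) x 40 wide x 2 mm thick and ends 10 mm behind the handle's axis. A cross lip 5 mm high stands on it, its front face 22 mm behind the front edge: it meets the plaque's edge when the blade is fully under, so that the plaque can be pushed.
- pad: Grey rubber pad, 150 (x) x 120 (y) x 4 mm, fixed on the bench; origin at the centre of its underside, so its top is 4 mm above the origin. It lies left or right of the block; a steel tray of the same footprint with two small jars lies on the other side.
- bed (a point): On the fixed dark grey turning block, mid-width, on top of its level lower bed, which runs from x = -105 mm to the step, 14 to 20 mm above the bench (it varies). x: turning direction (away from the robot), y left, z up. Side rails at y = +-49 to +-55 mm, from x = -57 to +115 mm, rise 14 mm above the lower bed. The step is 0 to 12 mm beyond (+x) this point: see upper_bed.
- upper_bed (a point): Point on the block 50 mm beyond (+x) point bed and 6 mm above it, on the level upper bed: a grey metal carriage 95 mm long, 98 mm wide with a 10 mm end curb, clamped firmly to the block. Its near face is the 6 mm high step; where it is clamped is not measured: 0 to 12 mm beyond point bed, to be found by feel. This point does not show it.
- plaque_center (a point): Centre of the loose white plastic plaque, 62 (x) x 76 (y) x 9 mm overall, about 40 g: a 5 mm plate on two ribs 4 mm high and 6 mm wide that run along x under its sides (inner faces at y = +-29 mm). It starts on the ribs on the lower bed, far edge 2 to 22 mm short of the step. z points out of its plain face: up at first, down when turned over.
- plaque_edge (a point): Middle of the plaque's near edge (facing the robot), on the underside of its plate, 31 mm from its centre and 4 mm above the lower bed at the start. Below it, between the ribs, is the 4 mm high gap for the blade; same axes as plaque_center. The plaque slides freely on the bed.
Mind the look-alikes: they are no part of the job. What is shaped like the part that bears lifter_grip but turquoise or yellow is not meant.

How it is judged:
By the outcome, as a careful person would: the job done as asked, in the order asked, and still so for the second after the job is handed in, with the robot touching nothing.
It also fails if it takes over 72 s, if anything falls off the work surface, if the arm or the gripper's body presses on something with over 40 N, if the wrist force passes 120 N, or if a joint passes its speed limit or range.

### The arm

A 6-joint arm with a two-finger parallel gripper is mounted at the origin on the work surface. World frame = base frame: x ahead of the robot, y to its left, z up, the work surface at z = 0. Lengths are in mm, angles in rad, forces in N, time in s.
With the tool pointing down it reaches from about 350 to 775 mm from the base axis. Payload 7.3 kg.
Tool frame: the origin (TCP) lies midway between the tips of the shut fingers; the grasp point (between the pads) lies 19 mm behind it; z points along the fingers, y is the line along which they close (so a half turn about z gives the same grasp; the last joint's range is limited). The gripper opens to 92 mm and grips with 3 to 60 N. Pads are 19 mm wide; open, the fingers measure 130 mm over their backs; the gripper's body (75 mm by 190 mm) begins 47 mm behind the grasp point.
Start: joints at [-1.378, 0.342, 1.524, -0, 1.275, -0.146], TCP at [174.51, -495.168, 226.741] pointing down, gripper open.
Joint ranges: [-2.53, 2.53], [-0.77, 2.02], [0.04, 2.7], [-1, 4.14], [0.28, 2.66], [-3.11, 3.11]. Speed limits (rad/s): [2.57, 2.57, 3.14, 3.14, 3.14, 3.14].

### API

Orientations are given as [roll, pitch, yaw] about the fixed x, y, z axes, in that order (R = Rz(yaw) Ry(pitch) Rx(roll)).
In Python, from plant import bot gives the robot as it stands. The module is installed in compiled form; this text tells all that it offers.
- The arm moves only by the shell command python3 -m crank 'ROWS' [OPENING]. ROWS is JSON, a list of rows, each a list of 6 numbers: the shift along the tool's x, y, z in m, then the turn, a rotation vector about the tool's x, y, z in rad. In form: [[dx, dy, dz, wx, wy, wz], ...]. A call has 1 to 5 rows; each row shifts and turns the commanded pose from where the row before left it, along the tool's axes as they then stand; what a row does not reach is not made up. A row lasts 1/8 s, in which the tool goes at most 62.5 mm and 10.7 degrees, less where a joint would pass 70% of its speed; a pose out of reach is approached as far as the arm can. A call is refused whole if a number of a shift passes 0.0625 or a number of a turn 0.188, either way. A call with a gripper value outside its range is refused whole. OPENING is the opening in per cent of the stroke, from 0 (shut) to 100 (fully open), set as the call begins (- or left out, the last holds). The fingers move at their own pace and stop on an object; the grip force is fixed at half the most. Time passes only in rows, so rows that do not move let the fingers close. It gives the time, the measured TCP pose, the force, the opening and the grip force at its end, in the units of the state.
- bot.get_obs(): the state, without advancing time (a new reading comes with each control period).
- bot.capture(name): name is "side" or "top"; returns a dict with "color" (420x560x3 uint8, blue, green, red), "fov_y" (degrees; the focal length in pixels is half the picture's height over the tangent of half this angle, whatever the lens; pixels are square), "cx", "cy" (the principal point, pixels), "extrinsics" (4x4, takes a point from world to camera coordinates). Camera axes: x right, y up, looking along -z (the intrinsics and any distortion apply to the point x, -y, -z); pixel columns grow to the right and rows downward; lengths in mm; the calibration is good to about 2 mm. A picture is of the moment at which its call begins. There is no depth.
- bot.close_job(): hands the job in; it is judged then, once.
The state is a dict: "time": time; "joint_positions": joint angles; "dq": joint speeds; "tau": joint torques, N m; "tool_pos": TCP position; "tcp_rot": TCP orientation; "contact_force": force on the tool from outside, world axes, zero at the start; "moment": the same for the moment, N m; "grip_width": finger opening in mm; "finger_force": force on a finger pad.
Only numpy, scipy, OpenCV 4.12 (cv2) and the standard library are available. Lean on these libraries where they do the work, as an engineer would, in place of code of your own. Each camera call takes 0.05 s, during which the arm holds its last target. There are 200 camera calls.

## Working session

There is one attempt and no reset: what is moved stays moved. The work goes in short steps, Python scripts to look and compute and a shell command to move; the robot and the scene stay as the last step left them, time stands still between calls to the robot, and variables do not carry over. Pictures are saved under pics/ and viewed, at most 10 in all, crops included, and the job is handed in when it is done.

```bash
mkdir -p pics; python3 - <<'E'
from plant import bot
import cv2,numpy as np
for n in("top","side"):
    c=bot.capture(n);cv2.imwrite(f"pics/{n}0.png",c["color"])
    print(n,[ (k,np.round(v,4).tolist()) for k,v in c.items() if k!="color"])
o=bot.get_obs();print(o)
E
```

```text
top [('fov_y', 49.2203), ('cx', 276.3307), ('cy', 212.2154), ('extrinsics', [[-0.0006, -1.0, -0.0031, -30.7679], [0.976, -0.0013, 0.2178, -570.8123], [-0.2178, -0.0029, 0.976, -1036.7386], [0.0, 0.0, 0.0, 1.0]])]
side [('fov_y', 48.9059), ('cx', 276.2177), ('cy', 213.0846), ('extrinsics', [[-0.9205, -0.3905, 0.016, 476.3061], [0.2812, -0.6334, 0.7209, -228.2617], [-0.2714, 0.668, 0.6929, -887.7537], [0.0, 0.0, 0.0, 1.0]])]
{'time': 0.1, 'joint_positions': array([-1.37801706e+00,  3.42615346e-01,  1.52492959e+00, -5.49661518e-06,
        1.27539396e+00, -1.46003383e-01]), 'dq': array([-0.00027037, -0.00231964, -0.00292506,  0.00016504, -0.00013308,
       -0.00122829]), 'tau': array([ 1.65538386e-03, -4.32001841e+01, -2.44695944e+01,  7.19266897e-02,
        5.26040350e-02, -6.30512227e-05]), 'tool_pos': array([ 174.42497442, -494.78992662,  226.13120031]), 'tcp_rot': array([-3.14025997e+00, -1.90658250e-04,  3.38784124e-01]), 'contact_force': array([ 0.37740854, -0.44482611,  0.01676794]), 'moment': array([-0.07548099,  0.06273681, -0.04157099]), 'finger_force': 0.0, 'grip_width': 92.16724996769844}
```

View pics/top0.png

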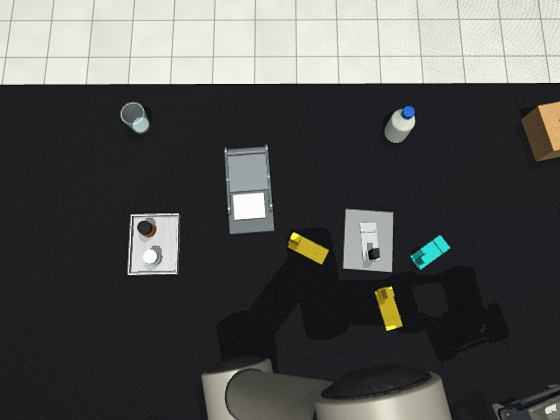

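View pics/side0.png

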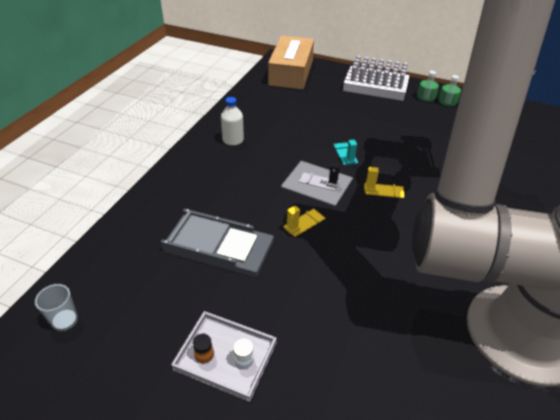

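The top view shows the block at about (250,190) with the white plaque at (249,206). The pad is at (369,240), with the lifter standing on it: black handle near (374,253), blade pointing up the picture. The tray is on the left, and the yellow and turquoise pieces are decoys. I'll crop in for detail.

```bash
cat > h.py <<'E'
import numpy as np,cv2
from plant import bot
def cam(n):
    c=bot.capture(n);c["f"]=210/np.tan(np.radians(c["fov_y"])/2);return c
def ray(c,u,v):
    E=c["extrinsics"];R,t=E[:3,:3],E[:3,3]
    d=np.array([(u-c["cx"])/c["f"],-(v-c["cy"])/c["f"],-1]);return -R.T@t,R.T@d
def onz(c,u,v,z):
    o,d=ray(c,u,v);return o+d*(z-o[2])/d[2]
def proj(c,p):
    E=c["extrinsics"];q=E[:3,:3]@np.asarray(p,float)+E[:3,3]
    return np.array([c["cx"]-c["f"]*q[0]/q[2],c["cy"]+c["f"]*q[1]/q[2]])
def tri(c1,p1,c2,p2):
    o1,d1=ray(c1,*p1);o2,d2=ray(c2,*p2)
    s=np.linalg.lstsq(np.c_[d1,-d2],o2-o1,rcond=None)[0];a,b=o1+d1*s[0],o2+d2*s[1]
    return (a+b)/2,np.linalg.norm(a-b)
E
python3 - <<'E'
from h import *
a=cv2.imread("pics/top0.png");b=cv2.imread("pics/side0.png")
cv2.imwrite("pics/topc.png",cv2.resize(a[140:280,215:400],None,fx=4,fy=4,interpolation=cv2.INTER_CUBIC))
cv2.imwrite("pics/sidec.png",cv2.resize(b[140:280,160:360],None,fx=4,fy=4,interpolation=cv2.INTER_CUBIC))
E
```

```text
(no output)
```

View pics/topc.png

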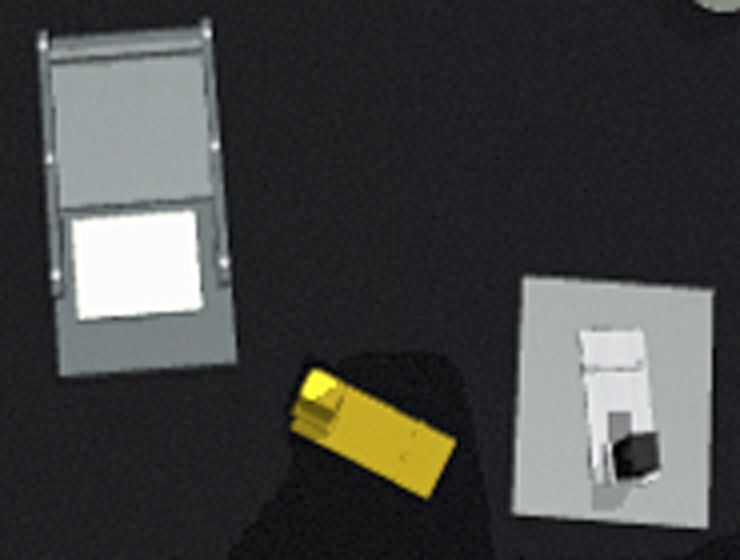

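View pics/sidec.png

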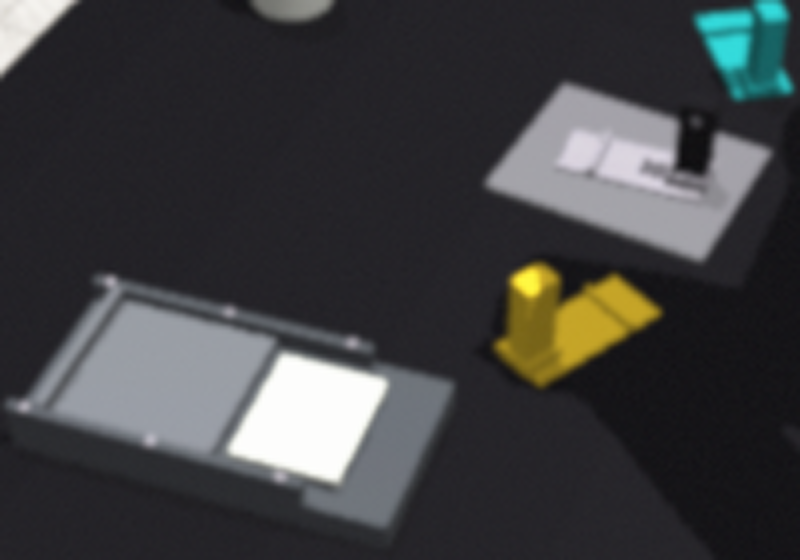

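The crops are clear. In topc, the block's near corners are at (59,377) and (237,362), the blade tip corners at (579,330) and (642,330), and the pad corners at (525,276), (714,289), (708,528) and (513,514). In sidec, the block's near corners are at (386,530) and (454,382).

```bash
python3 - <<'E'
from h import *
T=cam("top");S=cam("side")
T["color"]=cv2.imread("pics/top0.png");S["color"]=cv2.imread("pics/side0.png")
ft=lambda u,v:(215+(u+.5)/4-.5,140+(v+.5)/4-.5)
fs=lambda u,v:(160+(u+.5)/4-.5,140+(v+.5)/4-.5)
r=lambda p:np.round(p,1).tolist()
print("block corners",[ (r(p),round(e,1)) for p,e in (tri(T,ft(59,377),S,fs(386,530)),tri(T,ft(237,362),S,fs(454,382)))])
def quad(img,x0,y0,x1,y1,th):
    m=np.zeros(img.shape[:2],np.uint8);m[y0:y1,x0:x1]=(img[y0:y1,x0:x1].min(2)>th)*255
    c=max(cv2.findContours(m,0,2)[0],key=cv2.contourArea)
    q=cv2.approxPolyDP(c,5,True)[:,0].astype(float);return q,cv2.minAreaRect(c)
qt,rt=quad(T["color"],228,185,270,225,215);qs,rs=quad(S["color"],210,222,262,268,215)
print(qt.tolist(),qs.tolist(),rt)
z=26
P=[onz(T,*p,z) for p in cv2.boxPoints(rt)]
print("plaque@26",[r(p) for p in P],r(np.mean(P,0)))
Q=[onz(S,*p,z) for p in qs];print("plaque side",[r(p) for p in Q],r(np.mean(Q,0)))
print("centre tri",tri(T,qt.mean(0),S,qs.mean(0)))
print("pad T",[r(onz(T,*ft(*p),4)) for p in((525,276),(714,289),(708,528),(513,514))])
print("pad S",[r(onz(S,*fs(*p),4)) for p in((565,83),(771,150),(704,262),(486,185))])
print("tip T",[r(onz(T,*ft(*p),6)) for p in((579,330),(642,330))])
print("tip S",[r(onz(S,*fs(*p),6)) for p in((577,129),(557,168))])
print("lip T",[r(onz(T,*ft(*p),11)) for p in((582,367),(648,369))])
hT=T["color"];hS=S["color"]
def blob(img,x0,y0,x1,y1):
    m=np.zeros(img.shape[:2],np.uint8);m[y0:y1,x0:x1]=(img[y0:y1,x0:x1].max(2)<75)*255
    c=max(cv2.findContours(m,0,2)[0],key=cv2.contourArea);return cv2.minAreaRect(c),cv2.boundingRect(c)
a=blob(hT,355,240,385,265);b=blob(hS,322,160,345,190);print(a,b)
print("handle T on z=45",r(onz(T,*a[0][0],45)),r(onz(T,*ft(640,445),68)))
print("step T z23", [r(onz(T,*ft(*p),22)) for p in((62,210),(212,196))])
print("upper far T",[r(onz(T,*ft(*p),30)) for p in((43,33),(206,21),(57,290),(224,282))])
E
```

```text
block corners [([526.8, 85.3, 15.2], np.float64(0.5)), ([535.7, -25.0, 16.8], np.float64(0.4))]
[[263.0, 194.0], [233.0, 195.0], [235.0, 219.0], [264.0, 216.0]] [[230.0, 229.0], [218.0, 252.0], [244.0, 259.0], [255.0, 235.0]] ((248.6000213623047, 205.70001220703125), (24.415372848510742, 30.643783569335938), 85.2363510131836)
plaque@26 [[623.8, 78.9, 26.0], [630.3, 2.5, 26.0], [567.9, -2.9, 26.0], [561.6, 72.6, 26.0]] [595.9, 37.8, 26.0]
plaque side [[628.6, 4.8, 26.0], [620.8, 76.2, 26.0], [561.4, 71.5, 26.0], [569.5, -1.1, 26.0]] [595.1, 37.8, 26.0]
centre tri (array([595.39022267,  37.53939872,  24.52357999]), np.float64(0.1752896494182946))
pad T [[593.0, -207.3, 4.0], [584.4, -326.5, 4.0], [434.0, -314.3, 4.0], [442.7, -194.9, 4.0]]
pad S [[582.1, -324.3, 4.0], [433.1, -312.4, 4.0], [440.4, -191.1, 4.0], [590.3, -203.6, 4.0]]
tip T [[557.7, -239.7, 6.0], [557.6, -279.3, 6.0]]
tip S [[556.3, -278.5, 6.0], [554.0, -235.7, 6.0]]
lip T [[533.2, -239.8, 11.0], [531.9, -280.8, 11.0]]
(((373.3199768066406, 253.739990234375), (10.040916442871094, 10.60660171508789), 81.8698959350586), (368, 249, 12, 11)) (((333.0, 171.5), (23.0, 22.0), 90.0), (322, 160, 23, 24))
handle T on z=45 [472.8, -262.9, 45.0] [476.6, -261.4, 68.0]
step T z23 [[631.8, 85.0, 22.0], [640.8, -9.3, 22.0]]
upper far T [[746.6, 98.7, 30.0], [754.5, -5.3, 30.0], [578.5, 86.1, 30.0], [583.4, -17.1, 30.0]]
```

```bash
python3 - <<'E'
from h import *
T=cam("top");S=cam("side")
def big(c,b): return cv2.resize(cv2.GaussianBlur(c["color"],(3,3),0)[b[1]:b[3],b[0]:b[2]],None,fx=8,fy=8,interpolation=cv2.INTER_CUBIC)
bt=(352,212,388,268);bs=(292,160,350,196)
A=big(T,bt);B=big(S,bs)
for c,b,I,th,n in((T,bt,A,205,'t'),(S,bs,B,195,'s')):
    m=(I.min(2)>th).astype(np.uint8)*255
    q=max(cv2.findContours(m,0,2)[0],key=cv2.contourArea);r=cv2.minAreaRect(q)
    P=[onz(c,b[0]+(u+.5)/8-.5,b[1]+(v+.5)/8-.5,6) for u,v in cv2.boxPoints(r)]
    print(n,np.round(P,1)[:,:2].tolist(),I[I.shape[0]//2,::40].min(1))
    m=(I.max(2)<60).astype(np.uint8)*255
    q=max(cv2.findContours(m,0,2)[0],key=cv2.contourArea);pp=cv2.approxPolyDP(q,8,True)[:,0]
    print("handle",pp.tolist(),[np.round(onz(c,b[0]+(u+.5)/8-.5,b[1]+(v+.5)/8-.5,68),1)[:2].tolist() for u,v in pp])
W=np.hstack([A,cv2.copyMakeBorder(B,0,A.shape[0]-B.shape[0],0,0,0)]);print(W.shape)
cv2.imwrite("pics/lift.png",W)
E
```

```text
t [[529.2, -241.9], [533.3, -279.9], [477.2, -283.2], [473.2, -245.6]] [172 173 192 219 222 204 170 170]
handle [[206, 301], [159, 299], [138, 310], [143, 378], [178, 376], [212, 355]] [[480.6, -267.9], [481.2, -254.2], [477.9, -247.9], [458.0, -248.4], [458.6, -258.7], [464.7, -268.9]]
s [[526.9, -242.3], [533.9, -277.6], [493.9, -279.4], [487.8, -244.4]] [163 163 204 212 195 213 203 184  16  45 162 159]
handle [[98, 0], [296, 69], [308, 89], [308, 178], [353, 179], [365, 117], [380, 99], [463, 120], [463, 38], [407, 43], [389, 0]] [[549.8, -250.6], [482.1, -242.9], [475.6, -235.1], [462.4, -194.8], [450.1, -199.9], [455.6, -229.3], [454.1, -239.4], [428.0, -240.0], [439.5, -278.9], [454.7, -269.4], [466.3, -288.1]]
(448, 752, 3)
```

View pics/lift.png

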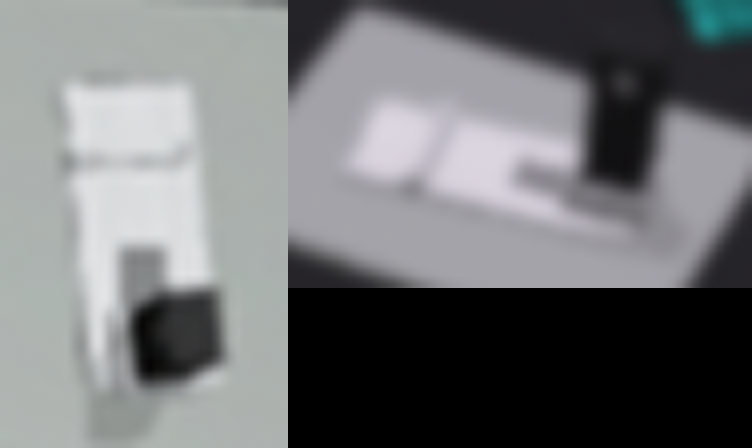

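```bash
python3 - <<'E'
from h import *
T=cam("top");S=cam("side")
ft=lambda u,v,z:np.round(onz(T,352+(u+.5)/8-.5,212+(v+.5)/8-.5,z)[:2],1).tolist()
fs=lambda u,v,z:np.round(onz(S,292+(u-288+.5)/8-.5,160+(v+.5)/8-.5,z)[:2],1).tolist()
print("left",ft(65,88,6),ft(99,388,5),"right",ft(188,83,6),ft(214,290,6),"rear?",ft(220,375,5))
print("S tip",fs(372,97,6),fs(347,168,6),"right edge at base",fs(440,120,6),"left rear",fs(630,238,5))
print("handle top T corners",[ft(*p,68) for p in((160,298),(217,290),(222,357),(167,378))])
print("S handle base front/rear",fs(585,182,6),fs(645,190,6), "top",[fs(*p,68) for p in((596,60),(660,70),(655,100),(592,95))])
E
```

```text
left [556.6, -240.5] [462.4, -247.4] right [558.1, -279.2] [492.7, -284.1] rear? [466.4, -284.9]
S tip [560.9, -277.3] [555.4, -239.7] right edge at base [536.3, -275.1] left rear [461.2, -245.2]
handle top T corners [[481.5, -254.5], [483.8, -271.3], [464.1, -271.8], [458.0, -255.4]]
S handle base front/rear [482.7, -264.5] [463.8, -268.6] top [[480.1, -248.7], [460.6, -252.0], [457.5, -237.4], [475.8, -231.8]]
```

Lifter found: handle axis at about (472.6, −265), yaw 0.075. Checks against the given sizes:

| Item | Measured | Given |
|---|---|---|
| Blade width | 39 mm | 40 mm |
| Pad | 151 x 119 mm | 150 x 120 mm |
| Block width | 110.7 mm | 110 mm |
| Bed height | about 16 mm | 14–20 mm |

The block's yaw is about 0.081. Next I'll move above the lifter.

```bash
python3 -m crank '[[0.0358,-0.0118,0,0,0,0],[0.0358,-0.0118,0,0,0,0],[0.0358,-0.0118,0,0,0,0],[0.0358,-0.0118,0,0,0,0],[0.0358,-0.0118,0,0,0,0]]' 100 >/dev/null; python3 -m crank '[[0.0358,-0.0118,0,0,0,0],[0.0358,-0.0118,0,0,0,0],[0.0358,-0.0118,0,0,0,0],[0.0358,-0.0118,0,0,0,0],[0.0358,-0.0118,0,0,0,0]]' >/dev/null;  python3 -m crank '[[0,0,0.02,0,0,0.066],[0,0,0.02,0,0,0.066],[0,0,0.02,0,0,0.066],[0,0,0.02,0,0,0.066],[0,0,0,0,0,0]]'
```

```text
time: 2.28
tool_pos: [472.2, -264.3, 145.4]
tcp_rot: [-3.139, 0.002, 0.075]
contact_force: [0.1, -0.3, 0.1]
grip_width: 91.7
finger_force: 0.0
```

```bash
python3 -m crank '[[0,-0.001,0.023,0,0,0],[0,0,0.023,0,0,0],[0,0,0.023,0,0,0],[0,0,0.023,0,0,0],[0,0,0.023,0,0,0]]' >/dev/null; python3 -m crank '[[0,0,0,0,0,0],[0,0,0,0,0,0],[0,0,0,0,0,0]]'; python3 -m crank '[[0,0,0,0,0,0],[0,0,0,0,0,0],[0,0,0,0,0,0],[0,0,0,0,0,0],[0,0,0,0,0,0]]' 0;python3 -m crank '[[0,0,0,0,0,0],[0,0,0,0,0,0],[0,0,0,0,0,0]]'; python3 - <<'E'
from h import *
a=cam("top");b=cam("side")
cv2.imwrite("pics/g.png",np.hstack([cv2.resize(a["color"][205:275,340:400],None,fx=6,fy=6,interpolation=2),cv2.resize(b["color"][150:220,285:355],None,fx=6,fy=6,interpolation=2)]))
E
```

```text
time: 3.28
tool_pos: [473.6, -264.5, 33.0]
tcp_rot: [3.14, -0.002, 0.075]
contact_force: [-0.3, 0.2, 0.4]
grip_width: 91.8
finger_force: 0.0
time: 3.9
tool_pos: [472.8, -263.9, 31.7]
tcp_rot: [-3.142, 0.0, 0.075]
contact_force: [0.1, -0.4, -0.5]
grip_width: 46.2
finger_force: 0.0
time: 4.28
tool_pos: [472.9, -263.9, 31.7]
tcp_rot: [3.142, -0.0, 0.075]
contact_force: [0.1, 1.2, 0.7]
grip_width: 16.2
finger_force: 0.1
```

View pics/g.png

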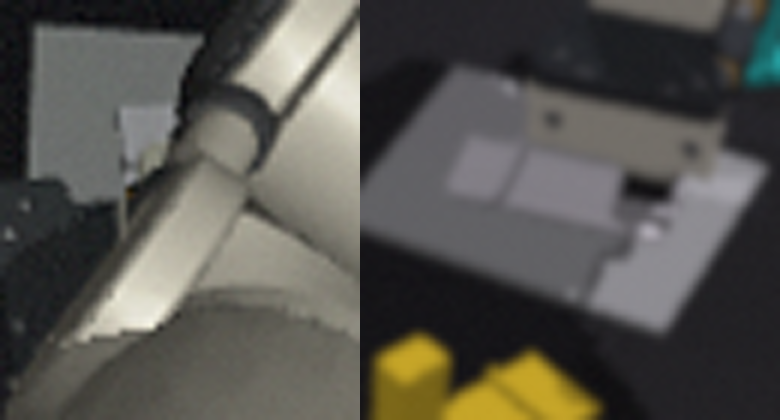

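The fingers closed on 16.2 mm, which matches the handle, and the blade is level on the pad. I'll lift it, carry it to the block and stage it in front of the plaque.

```bash
python3 -m crank '[[0,0,0,0,0,0],[0,0,0,0,0,0]]'; python3 -m crank '[[0,0,-0.01,0,0,0],[0,0,-0.025,0,0,0],[0,0,-0.025,0,0,0],[0,0,-0.025,0,0,0],[0,0,-0.025,0,0,0]]'; python3 -m crank '[[0.0017,-0.0291,0,0,0,0],[0.0017,-0.0291,0,0,0,0],[0.0017,-0.0291,0,0,0,0],[0.0017,-0.0291,0,0,0,0],[0.0017,-0.0291,0,0,0,0]]' >/dev/null;  python3 -m crank '[[0.0017,-0.0291,0,0,0,0],[0.0017,-0.0291,0,0,0,0],[0.0017,-0.0291,0,0,0,0],[0.0017,-0.0291,0,0,0,0],[0.0017,-0.0291,0,0,0,-0.008]]' >/dev/null;  python3 -m crank '[[0,0,0,0,0,0],[0,0,0,0,0,0],[0,0,0,0,0,0]]'; python3 - <<'E'
from h import *
a=cam("top");b=cam("side")
cv2.imwrite("pics/s.png",np.hstack([cv2.resize(a["color"][140:280,200:300],None,fx=4,fy=4,interpolation=2),cv2.resize(b["color"][140:280,180:280],None,fx=4,fy=4,interpolation=2)]))
o=bot.get_obs();print(o["tool_pos"],o["tcp_rot"],o["finger_force"],o["contact_force"])
E
```

```text
time: 4.62
tool_pos: [472.8, -263.9, 31.7]
tcp_rot: [3.142, 0.0, 0.075]
contact_force: [0.0, 0.8, -0.5]
grip_width: 15.9
finger_force: 29.9
time: 5.25
tool_pos: [472.8, -263.8, 143.2]
tcp_rot: [3.141, -0.0, 0.075]
contact_force: [0.5, 0.1, -0.8]
grip_width: 15.9
finger_force: 29.9
time: 6.88
tool_pos: [468.2, 26.8, 141.8]
tcp_rot: [3.141, -0.0, 0.082]
contact_force: [0.2, 0.2, -1.0]
grip_width: 15.8
finger_force: 29.9
[468.16668896  26.84850709 141.75285018] [ 3.14142333e+00 -1.15374352e-04  8.15660557e-02] 29.94143307209015 [-0.53121867 -0.07745409 -1.81360625]
```

View pics/s.png

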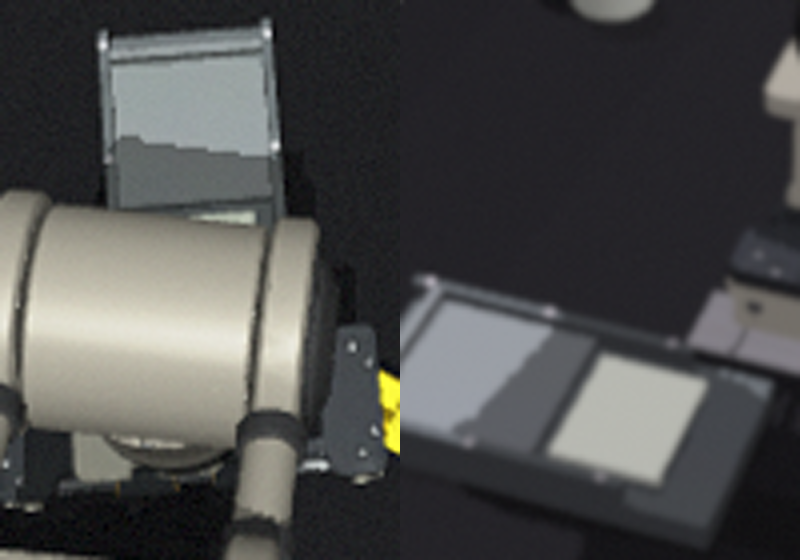

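The side view shows the lifter level above the bed's near end and the plaque undisturbed. Next: descend to about 8 mm above the bed, then feel for it.

```bash
python3 -m crank '[[0,0,0.018,0,0,0],[0,0,0.018,0,0,0],[0,0,0.018,0,0,0],[0,0,0.018,0,0,0],[0,0,0.018,0,0,0]]' >/dev/null; python3 -m crank '[[0,0,0,0,0,0],[0,0,0,0,0,0],[0,0,0,0,0,0]]'; python3 -m crank '[[0,0,0.002,0,0,0],[0,0,0.0015,0,0,0],[0,0,0,0,0,0]]';python3 - <<'E'
from h import *
b=cam("side")
cv2.imwrite("pics/d.png",cv2.resize(b["color"][190:290,190:310],None,fx=5,fy=5,interpolation=2))
E
```

```text
time: 7.98
tool_pos: [468.6, 27.4, 52.5]
tcp_rot: [3.141, -0.002, 0.083]
contact_force: [0.3, -0.1, -0.7]
grip_width: 15.5
finger_force: 29.9
time: 8.35
tool_pos: [468.0, 27.6, 48.1]
tcp_rot: [3.142, 0.0, 0.083]
contact_force: [-0.5, -0.6, -0.7]
grip_width: 16.1
finger_force: 29.9
```

View pics/d.png

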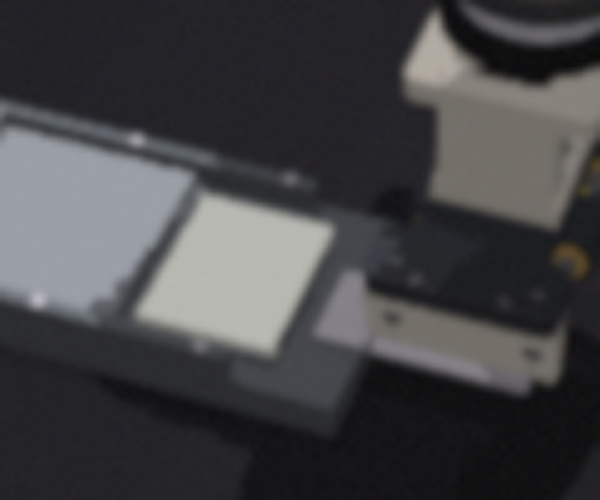

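The side view shows the blade tip edge at (355,270)–(312,335), over the bed in front of the plaque's near edge at (333,225)–(277,355). Now feeling downward.

```bash
python3 - <<'E'
from h import *
b=cam("side")
f=lambda u,v,z:np.round(onz(b,190+(u+.5)/5-.5,190+(v+.5)/5-.5,z),1)[:2].tolist()
print("tip",f(355,270,22),f(312,335,22),"plaque near",f(333,225,25),f(277,355,25))
E
F='contact|tool_pos'
python3 -m crank '[[0,0,0.0015,0,0,0],[0,0,0,0,0,0]]'|grep -E $F
python3 -m crank '[[0,0,0.0007,0,0,0],[0,0,0,0,0,0]]'|grep -E $F
python3 -m crank '[[0,0,0.0007,0,0,0],[0,0,0,0,0,0]]'|grep -E $F
```

```text
tip [549.1, 14.1] [550.4, 55.5] plaque near [568.0, -4.1] [558.0, 73.8]
tool_pos: [468.0, 27.6, 46.6]
contact_force: [-0.4, 0.7, -1.0]
tool_pos: [468.1, 27.5, 46.0]
contact_force: [0.0, 0.3, -1.1]
tool_pos: [468.1, 27.5, 45.7]
contact_force: [-2.6, -0.9, 4.2]
```

Contact is at TCP z ≈ 45.7, so the bed is about 18 mm high, which is plausible. I'll ease up slightly and slide under the edge.

```bash
F='contact|tool_pos'
python3 -m crank '[[0,0,-0.0009,0,0,0],[0,0,0,0,0,0]]'|grep -E $F
python3 -m crank '[[0.004,0,0,0,0,0],[0.004,0,0,0,0,0],[0,0,0,0,0,0]]'|grep -E $F
python3 -m crank '[[0.003,0,0,0,0,0],[0.003,0,0,0,0,0],[0,0,0,0,0,0]]'|grep -E $F
python3 -m crank '[[0.003,0,0,0,0,0],[0.003,0,0,0,0,0],[0,0,0,0,0,0]]'|grep -E $F
python3 - <<'E'
from h import *
b=cam("side");cv2.imwrite("pics/u.png",cv2.resize(b["color"][200:280,200:290],None,fx=6,fy=6,interpolation=2))
E
```

```text
tool_pos: [468.1, 27.6, 46.1]
contact_force: [0.0, 0.1, -0.8]
tool_pos: [476.5, 28.2, 46.1]
contact_force: [0.6, -0.3, -1.2]
tool_pos: [482.3, 28.7, 46.2]
contact_force: [-0.7, -1.0, -1.2]
tool_pos: [488.3, 29.2, 46.2]
contact_force: [-0.3, 0.1, -0.4]
```

View pics/u.png

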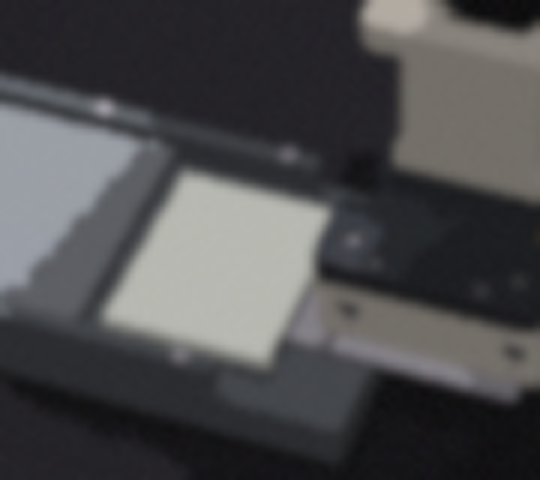

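The blade tip has gone under the plaque's near edge: at (320,215)–(275,365) the blade disappears beneath it with no force. I'll continue until the lip meets it, tracking the plaque's outline for motion.

```bash
cat >> h.py <<'E'
def track():
    b=cam("side");im=b["color"];m=np.zeros(im.shape[:2],np.uint8);m[222:272,195:262]=(im[222:272,195:262].min(2)>160)*255
    # far-left corner region: leftmost point of white blob, on plane of plaque top
    c=max(cv2.findContours(m,0,2)[0],key=cv2.contourArea)[:,0].astype(float)
    L=c[np.argsort(c[:,0])[:6]].mean(0);o=bot.get_obs()
    print("far-left corner",np.round(onz(b,*L,26)[:2],1),"force",np.round(o["contact_force"],1))
E
F='contact|tool_pos';python3 -c 'from h import*;track()'
python3 -m crank '[[0.003,0,0,0,0,0],[0.003,0,0,0,0,0],[0.002,0,0,0,0,0],[0,0,0,0,0,0]]'|grep -E $F;python3 -c 'from h import*;track()'
python3 -m crank '[[0.002,0,0,0,0,0],[0.001,0,0,0,0,0],[0,0,0,0,0,0]]'|grep -E $F;python3 -c 'from h import*;track()'
python3 -m crank '[[0.001,0,0,0,0,0],[0.001,0,0,0,0,0],[0,0,0,0,0,0]]'|grep -E $F;python3 -c 'from h import*;track()'
python3 -m crank '[[0.001,0,0,0,0,0],[0.001,0,0,0,0,0],[0,0,0,0,0,0]]'|grep -E $F;python3 -c 'from h import*;track()'
```

```text
far-left corner [618.8  70.1] force [ 0.7  0.5 -0.7]
tool_pos: [496.1, 29.9, 46.2]
contact_force: [1.1, 0.0, -1.2]
far-left corner [618.8  70.1] force [ 0.8 -0.7 -0.7]
tool_pos: [499.0, 30.1, 46.2]
contact_force: [-0.4, -1.5, -1.4]
far-left corner [618.8  70.1] force [ 0.3 -0.3 -0.3]
tool_pos: [501.1, 30.3, 46.2]
contact_force: [0.2, -0.3, -1.1]
far-left corner [618.8  70.1] force [-0.3 -0.2 -1.3]
tool_pos: [503.0, 30.4, 46.2]
contact_force: [0.6, -0.9, -0.1]
far-left corner [622.2  69. ] force [-0.9  0.3 -1.1]
```

```bash
F='contact|tool_pos'
python3 -m crank '[[0.001,0,0,0,0,0],[0.001,0,0,0,0,0],[0,0,0,0,0,0]]'|grep -E $F;python3 -c 'from h import*;track()'
python3 -m crank '[[0.001,0,0,0,0,0],[0,0,0,0,0,0]]'|grep -E $F
python3 -m crank '[[0.0007,0,0,0,0,0],[0,0,0,0,0,0]]'|grep -E $F;python3 -c 'from h import*;track()
b=cam("side");a=cam("top");cv2.imwrite("pics/v.png",cv2.resize(b["color"][200:280,190:280],None,fx=6,fy=6,interpolation=2))'
```

```text
tool_pos: [505.1, 30.6, 46.2]
contact_force: [-1.1, 0.3, -1.6]
far-left corner [623.8  69.8] force [-0.3 -0.3 -1.8]
tool_pos: [506.1, 30.7, 46.2]
contact_force: [-0.6, -0.3, -1.2]
tool_pos: [506.7, 30.7, 46.2]
contact_force: [0.1, 0.6, -0.4]
far-left corner [624.8  70.2] force [-0.1  0.5 -1.8]
```

View pics/v.png

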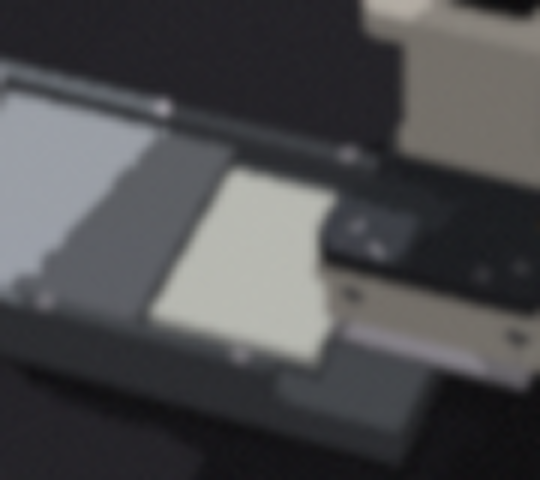

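The plaque is sliding squarely with the lip: its far edge, at (235,170)–(150,318), is now only a few mm from the step line. From here I go in fine steps, reading force only.

```bash
F='contact|tool_pos'
python3 -m crank '[[0.0005,0,0,0,0,0],[0,0,0,0,0,0]]'|grep -E $F
python3 -m crank '[[0.0005,0,0,0,0,0],[0,0,0,0,0,0]]'|grep -E $F
python3 -m crank '[[0.0005,0,0,0,0,0],[0,0,0,0,0,0]]'|grep -E $F;python3 -c 'from h import*;track()'
```

```text
tool_pos: [507.1, 30.8, 46.2]
contact_force: [-0.1, 0.3, -0.7]
tool_pos: [507.7, 30.8, 46.2]
contact_force: [-0.4, 0.6, -0.6]
tool_pos: [508.2, 30.9, 46.2]
contact_force: [-0.0, -0.2, -0.8]
far-left corner [625.6  72.6] force [-0.  -0.5 -0.8]
```

```bash
F='contact|tool_pos'
python3 -m crank '[[0.0005,0,0,0,0,0],[0,0,0,0,0,0]]'|grep -E $F
python3 -m crank '[[0.0005,0,0,0,0,0],[0,0,0,0,0,0]]'|grep -E $F;python3 -c 'from h import*;track()'
```

```text
tool_pos: [508.7, 30.9, 46.2]
contact_force: [-0.0, 0.4, -1.6]
tool_pos: [509.2, 30.9, 46.2]
contact_force: [-0.5, -0.7, -0.8]
far-left corner [626.2  71.3] force [-0.4  0.5 -1. ]
```

```bash
F='contact|tool_pos'
python3 -m crank '[[0.0005,0,0,0,0,0],[0,0,0,0,0,0]]'|grep -E $F
python3 -m crank '[[0.0005,0,0,0,0,0],[0,0,0,0,0,0]]'|grep -E $F
```

```text
tool_pos: [509.7, 31.0, 46.2]
contact_force: [0.4, 1.0, -0.6]
tool_pos: [510.2, 31.0, 46.2]
contact_force: [-0.2, 0.6, -0.9]
```

```bash
F='contact|tool_pos'
python3 -m crank '[[0.0005,0,0,0,0,0],[0,0,0,0,0,0]]'|grep -E $F
python3 -m crank '[[0.0005,0,0,0,0,0],[0,0,0,0,0,0]]'|grep -E $F;python3 -c 'from h import*;track()'
```

```text
tool_pos: [510.7, 31.1, 46.2]
contact_force: [0.3, -0.9, -0.9]
tool_pos: [511.2, 31.1, 46.2]
contact_force: [0.7, -0.4, -0.6]
far-left corner [629.5  69.1] force [-0.1 -0.7 -1.2]
```

```bash
F='contact|tool_pos'
python3 -m crank '[[0.0005,0,0,0,0,0],[0,0,0,0,0,0]]'|grep -E $F
python3 -m crank '[[0.0005,0,0,0,0,0],[0,0,0,0,0,0]]'|grep -E $F
```

```text
tool_pos: [511.6, 31.2, 46.2]
contact_force: [-0.8, 0.6, -0.8]
tool_pos: [511.7, 31.3, 46.1]
contact_force: [-2.3, -0.2, -0.5]
```

```bash
F='contact|tool_pos'
python3 -m crank '[[0.0005,0,0,0,0,0],[0,0,0,0,0,0]]'|grep -E $F
python3 -m crank '[[0.0005,0,0,0,0,0],[0,0,0,0,0,0]]'|grep -E $F;python3 -c 'from h import*;track()'
```

```text
tool_pos: [511.8, 31.3, 46.0]
contact_force: [-4.3, -0.5, 0.3]
tool_pos: [511.8, 31.3, 46.1]
contact_force: [-6.7, 0.4, 3.6]
far-left corner [631.1  69.8] force [-7.1 -0.4  3.4]
```

Seated: force rose from about 0 to −7 N at TCP x ≈ 511.7. The step is therefore 40 mm ahead of the blade tip. I'll ease off now, then lever it up to about 45°.

```bash
F='contact|tool_pos'
python3 -m crank '[[-0.0014,0,0,0,0,0],[-0.0014,0,0,0,0,0],[0,0,0,0,0,0]]'|grep -E $F
python3 -c 'from h import*;track()'
```

```text
tool_pos: [511.1, 31.0, 46.4]
contact_force: [-0.2, 0.4, -0.3]
far-left corner [631.1  69.8] force [-0.6  0.3 -0.5]
```

```bash
F='contact|tool_pos'
python3 -m crank '[[0.0003,0,-0.003,0,0,0],[0.0003,0,-0.003,0,0,0],[0.0003,0,-0.003,0,0,0],[0.0003,0,-0.003,0,0,0],[0,0,0,0,0,0]]'|grep -E $F
python3 -m crank '[[0.0008,0,-0.0024,0,0,0],[0.0008,0,-0.0024,0,0,0],[0.0008,0,-0.0024,0,0,0],[0.0008,0,-0.0024,0,0,0],[0,0,0,0,0,0]]'|grep -E $F
python3 - <<'E'
from h import *
for n in("side","top"):
    c=cam(n);im=c["color"];m=np.zeros(im.shape[:2],np.uint8)
    x0,y0,x1,y1=(180,190,275,275) if n=="side" else (220,140,285,240)
    g=im[y0:y1,x0:x1].astype(int);m[y0:y1,x0:x1]=((g.min(2)>150))*255
    for q in sorted(cv2.findContours(m,0,2)[0],key=cv2.contourArea)[-2:]:print(n,cv2.contourArea(q),cv2.approxPolyDP(q,3,True)[:,0].tolist())
    # expected corners of plain face at theta=30
    st=np.array([511.7,31.3,18.3])+np.array([.9966,.083,0])*(85+40);
    X=np.array([.9966,.083,0]);Y=np.array([-.083,.9966,0]);Z=np.array([0,0,1.])
    t=np.radians(30);e=np.cos(t)*X-np.sin(t)*Z;nn=np.sin(t)*X+np.cos(t)*Z;P=st-6*np.tan(t)*X
    print([np.round(proj(c,P-s*e+9*nn+y*Y)).tolist() for s,y in((0,38),(0,-38),(62,-38),(62,38))])
E
```

```text
tool_pos: [511.8, 31.1, 58.5]
contact_force: [-0.8, -0.5, -1.6]
tool_pos: [514.9, 31.4, 68.0]
contact_force: [-0.3, 0.5, -2.3]
side 326.5 [[206, 221], [191, 218], [180, 235], [180, 243], [189, 241]]
side 330.0 [[237, 227], [227, 228], [214, 250], [234, 247]]
[[212.0, 251.0], [225.0, 227.0], [247.0, 223.0], [234.0, 248.0]]
top 420.0 [[266, 170], [264, 155], [228, 157], [229, 165]]
top 1115.5 [[220, 186], [220, 214], [259, 216], [261, 189]]
[[232.0, 191.0], [262.0, 188.0], [264.0, 206.0], [232.0, 209.0]]
```

The plaque's outline matches the 30° prediction to within 2 px. I'll continue to 75°.

```bash
F='contact|tool_pos'
cat >> h.py <<'E'
def pose(th,P=None):
    c=cam("side");im=c["color"];m=np.zeros(im.shape[:2],np.uint8)
    g=im[150:275,205:275].astype(int);m[150:275,205:275]=(g.min(2)>135)*255
    for q in sorted(cv2.findContours(m,0,2)[0],key=cv2.contourArea)[-2:]:print(cv2.contourArea(q),cv2.approxPolyDP(q,3,True)[:,0].tolist())
    X=np.array([.9966,.083,0]);Y=np.array([-.083,.9966,0]);Z=np.array([0,0,1.])
    st=np.array([511.7,31.3,18.3])+X*125
    t=np.radians(th);e=np.cos(t)*X-np.sin(t)*Z;nn=np.sin(t)*X+np.cos(t)*Z
    P=st-min(6*np.tan(t),9*np.sin(t))*X if P is None else st+P[0]*X+P[1]*Z
    print("exp",th,[np.round(proj(c,P-s*e+9*nn+y*Y)).tolist() for s,y in((0,38),(0,-38),(62,-38),(62,38))])
E
python3 -m crank '[[0.0012,0,-0.002,0,0,0],[0.0012,0,-0.002,0,0,0],[0.0012,0,-0.002,0,0,0],[0.0012,0,-0.002,0,0,0],[0,0,0,0,0,0]]'|grep -E $F
python3 -m crank '[[0.0018,0,-0.0014,0,0,0],[0.0018,0,-0.0014,0,0,0],[0.0018,0,-0.0014,0,0,0],[0.0018,0,-0.0014,0,0,0],[0,0,0,0,0,0]]'|grep -E $F
python3 -c 'from h import*;pose(60)'
python3 -m crank '[[0.0019,0,-0.0006,0,0,0],[0.0019,0,-0.0006,0,0,0],[0.0019,0,-0.0006,0,0,0],[0.0019,0,-0.0006,0,0,0],[0.0019,0,-0.0006,0,0,0]]'|grep -E $F
python3 -c 'from h import*;pose(75)'
```

```text
tool_pos: [519.7, 31.8, 76.0]
contact_force: [-0.3, 1.2, -1.8]
tool_pos: [526.9, 32.4, 81.5]
contact_force: [0.1, -0.1, -1.1]
66.5 [[245, 174], [240, 183], [247, 185], [250, 182]]
83.0 [[230, 226], [217, 246], [229, 239]]
exp 60 [[212.0, 252.0], [226.0, 228.0], [238.0, 214.0], [224.0, 239.0]]
tool_pos: [536.3, 33.2, 84.4]
contact_force: [0.1, 0.5, -0.9]
20.0 [[225, 225], [219, 235], [223, 235]]
77.0 [[240, 171], [235, 181], [246, 183]]
exp 75 [[212.0, 253.0], [226.0, 229.0], [231.0, 211.0], [217.0, 236.0]]
```

```bash
F='contact|tool_pos'
python3 -m crank '[[0.0021,0,-0.0001,0,0,0],[0.0021,0,-0.0001,0,0,0],[0.0021,0,0,0,0,0],[0.0021,0,0,0,0,0],[0.0021,0,0,0,0,0]]'|grep -E $F
python3 -m crank '[[0.002,0,0,0,0,0],[0.002,0,0,0,0,0],[0.002,0,0,0,0,0],[0.002,0,0,0,0,0],[0,0,0,0,0,0]]'|grep -E $F
python3 - <<'E'
from h import *
for n in("side","top"):
    c=cam(n);X=np.array([.9966,.083,0]);Y=np.array([-.083,.9966,0]);Z=np.array([0,0,1.]);st=np.array([511.7,31.3,18.3])+X*125
    f=lambda x,y,z:np.round(proj(c,st+x*X+y*Y+z*Z)).astype(int)
    for lab,pts in(("lying rib-up on upper bed, plate back",[(x,0,10) for x in range(-8,90,8)]),("upright",[(-9+4,y,z) for z in(20,35,55) for y in(-25,25)])):
        print(n,lab,[int(c["color"][f(*p)[1],f(*p)[0]].min()) for p in pts])
E
```

```text
tool_pos: [546.8, 34.1, 84.6]
contact_force: [0.5, -0.6, -1.1]
tool_pos: [554.7, 34.7, 84.6]
contact_force: [-0.9, -0.1, -1.6]
side lying rib-up on upper bed, plate back [70, 110, 163, 177, 177, 178, 177, 177, 177, 158, 93, 92, 89]
side upright [90, 94, 28, 171, 76, 157]
top lying rib-up on upper bed, plate back [140, 147, 156, 176, 206, 217, 197, 182, 170, 163, 155, 143, 129]
top upright [146, 144, 156, 149, 165, 155]
```

The side view now shows plaque-bright pixels lying along the upper bed, so it appears to have tipped over. I'll raise and back away, then verify.

```bash
F='contact|tool_pos'
python3 -m crank '[[-0.01,0,-0.01,0,0,0],[-0.02,0,-0.015,0,0,0],[-0.025,0,-0.015,0,0,0],[-0.025,0,-0.015,0,0,0],[-0.006,0,0,0,0,0]]'|grep -E $F
python3 - <<'E'
from h import *
X=np.array([.9966,.083,0]);Y=np.array([-.083,.9966,0]);Z=np.array([0,0,1.]);st=np.array([511.7,31.3,18.3])+X*125
c=cam("side");im=c["color"];m=np.zeros(im.shape[:2],np.uint8);m[195:275,165:262]=(im[195:275,165:262].min(2)>140)*255
for q in sorted(cv2.findContours(m,0,2)[0],key=cv2.contourArea)[-3:]:
    a=cv2.approxPolyDP(q,2,True)[:,0].tolist();print(cv2.contourArea(q),a)
    for u,v in a:
        p=onz(c,u,v,33)-st;print(" ",[round(p@X,1),round(p@Y,1)],end="")
    print()
# brightness map over block frame at plate top height (z=6+5) and rib height
for z in (11,15):
  print(z)
  for y in range(-45,46,5):print(y,[int(im[tuple(np.round(proj(c,st+x*X+y*Y+z*Z)).astype(int)[::-1])].min()) for x in range(-16,92,6)])
E
```

```text
tool_pos: [468.0, 27.6, 141.1]
contact_force: [0.4, 0.9, -0.1]
1.0 [[187, 210]]
  [np.float64(103.6), np.float64(-54.2)]
10.0 [[185, 217], [170, 239]]
  [np.float64(97.6), np.float64(-31.7)]  [np.float64(97.7), np.float64(40.6)]
980.5 [[175, 240], [181, 244], [197, 244], [208, 249], [214, 245], [223, 226], [191, 217]]
  [np.float64(86.2), np.float64(39.8)]  [np.float64(68.6), np.float64(46.1)]  [np.float64(36.2), np.float64(34.9)]  [np.float64(8.0), np.float64(40.3)]  [np.float64(0.6), np.float64(25.6)]  [np.float64(4.7), np.float64(-33.5)]  [np.float64(84.8), np.float64(-36.2)]
11
-45 [44, 45, 53, 77, 66, 80, 82, 147, 126, 102, 135, 119, 147, 129, 108, 138, 122, 105]
-40 [49, 56, 66, 95, 118, 111, 138, 166, 173, 208, 189, 220, 209, 180, 181, 153, 154, 144]
-35 [66, 61, 67, 131, 155, 162, 166, 210, 243, 243, 240, 244, 243, 241, 184, 154, 154, 142]
-30 [68, 67, 71, 115, 141, 151, 150, 173, 220, 222, 223, 220, 199, 205, 166, 154, 154, 148]
-25 [68, 67, 66, 128, 164, 172, 170, 200, 250, 247, 251, 248, 237, 244, 163, 154, 154, 151]
-20 [68, 67, 71, 124, 177, 177, 177, 224, 252, 252, 252,
[... 2233 characters left out ...]
78, 177, 179, 242, 252, 252, 252, 252, 224, 154, 154, 154, 146]
15 [68, 65, 74, 169, 176, 177, 177, 178, 232, 252, 252, 252, 252, 234, 156, 154, 153, 136]
20 [69, 66, 72, 168, 177, 177, 177, 177, 210, 252, 252, 252, 252, 222, 156, 154, 154, 137]
25 [69, 67, 81, 165, 178, 177, 177, 177, 225, 251, 252, 252, 252, 228, 156, 154, 154, 132]
30 [68, 65, 75, 145, 177, 175, 177, 177, 193, 248, 252, 251, 252, 233, 171, 154, 154, 141]
35 [68, 63, 73, 118, 159, 162, 155, 155, 176, 179, 239, 241, 229, 222, 160, 154, 154, 136]
40 [69, 65, 82, 123, 142, 145, 144, 130, 137, 165, 212, 195, 211, 181, 155, 153, 154, 141]
45 [69, 66, 74, 110, 122, 103, 111, 116, 114, 130, 159, 127, 151, 151, 143, 147, 149, 137]
```

The plaque lies flat on the upper bed: x from 2 to 64 mm past the step, y ±38, with rib stripes showing at y ≈ ±32, so ribs up. I'll take the lifter back to the pad along the reverse path.

```bash
F='contact|tool_pos|rot'
python3 -m crank '[[0,0,0,0,0,0.008],[-0.0017,0.0291,0,0,0,0],[-0.0017,0.0291,0,0,0,0],[-0.0017,0.0291,0,0,0,0],[-0.0017,0.0291,0,0,0,0]]' >/dev/null; python3 -m crank '[[-0.0017,0.0291,0,0,0,0],[-0.0017,0.0291,0,0,0,0],[-0.0017,0.0291,0,0,0,0],[-0.0017,0.0291,0,0,0,0],[-0.0017,0.0291,0,0,0,0]]'>/dev/null; python3 -m crank '[[-0.0017,0.0291,0,0,0,0],[0,0,0,0,0,0],[0,0,0,0,0,0]]'|grep -E $F
python3 -m crank '[[0,0,0.022,0,0,0],[0,0,0.022,0,0,0],[0,0,0.022,0,0,0],[0,0,0.022,0,0,0],[0,0,0.012,0,0,0]]' >/dev/null; python3 -m crank '[[0,0,0,0,0,0],[0,0,0,0,0,0],[0,0,0,0,0,0]]'|grep -E $F
```

```text
tool_pos: [473.6, -263.3, 138.9]
tcp_rot: [-3.14, 0.001, 0.074]
contact_force: [0.2, 0.2, -2.0]
tool_pos: [474.2, -264.1, 40.5]
tcp_rot: [3.14, -0.001, 0.075]
contact_force: [-0.6, 0.2, -1.1]
```

```bash
F='contact|tool_pos'
python3 -m crank '[[0,0,0.003,0,0,0],[0,0,0.003,0,0,0],[0,0,0.0015,0,0,0],[0,0,0,0,0,0]]'|grep -E $F
python3 -m crank '[[0,0,0.0006,0,0,0],[0,0,0,0,0,0]]'|grep -E $F
```

```text
tool_pos: [473.6, -263.8, 31.9]
contact_force: [-0.2, 0.1, -0.6]
tool_pos: [473.7, -263.9, 31.7]
contact_force: [-0.2, -0.2, 1.5]
```

Contact at the original height (31.7). I'll release, rise clear and check.

```bash
F='contact|tool_pos|grip|force|time'
python3 -m crank '[[0,0,0,0,0,0],[0,0,0,0,0,0],[0,0,0,0,0,0],[0,0,0,0,0,0],[0,0,0,0,0,0]]' 100|grep -E $F
python3 -m crank '[[0,0,0,0,0,0],[0,0,0,0,0,0],[0,0,0,0,0,0],[0,0,-0.01,0,0,0],[0,0,-0.02,0,0,0]]'|grep -E $F
python3 -m crank '[[0,0,-0.03,0,0,0],[0,0,-0.03,0,0,0],[0,0,-0.03,0,0,0],[0,0,-0.03,0,0,0],[0,0,0,0,0,0]]'|grep -E $F
python3 - <<'E'
from h import *
c=cam("side");im=c["color"];a=cv2.imread("pics/side0.png")
b=im[155:215,280:355].astype(int)
m=np.zeros(im.shape[:2],np.uint8);m[160:195,322:345]=(im[160:195,322:345].max(2)<60)*255
for q in sorted(cv2.findContours(m,0,2)[0],key=cv2.contourArea)[-2:]:print(cv2.contourArea(q),cv2.boundingRect(q))
# vertical handle check: dark along handle axis at (473.6,-264.5)
for z in(10,20,35,50,65,80):
    u,v=proj(c,(473.6,-264.5,z)).round().astype(int);print(z,(u,v),im[v,u-8:u+9:2].max(1),a[v,u-8:u+9:2].max(1))
t=proj(c,(558,-259,6)).round().astype(int);print(im[t[1]-6:t[1]+7:3,t[0]-8:t[0]+9:2].min(2))
E
```

```text
time: 26.8
tool_pos: [473.6, -263.9, 31.5]
contact_force: [0.8, 0.2, 0.1]
grip_width: 61.3
finger_force: 0.0
time: 27.42
tool_pos: [473.3, -263.6, 61.8]
contact_force: [0.4, -0.3, -0.4]
grip_width: 91.6
finger_force: 0.0
time: 28.05
tool_pos: [474.8, -264.6, 184.6]
contact_force: [-0.4, 1.0, -0.5]
grip_width: 92.0
finger_force: 0.0
0.0 (344, 193, 1, 2)
271.5 (322, 160, 23, 23)
10 (np.int64(332), np.int64(182)) [136 142 111  63  49  28  81 152 168] [135 144 104  63  45  24  66 151 169]
20 (np.int64(333), np.int64(179)) [218 190  61  20  20  21 107 168 169] [218 201  75  18  19  21  73 163 169]
35 (np.int64(333), np.int64(174)) [168 164  78  20  21  17  53 147 140] [169 165  90  19  19  19  41 132 141]
50 (np.int64(334), np.int64(170)) [159 127  38  50  62  27  26  41  40] [161 132  46  44  66  27  23  39  40]
65 (np.int64(334), np.int64(165)) [42 42 38 41 41 42 42 40 44] [41 42 40 41 41 44 42 39 45]
80 (np.int64(335), np.int64(160)) [ 40  40  41  40  42  40  33  78 123] [ 40  41  41  42  40  40  32  78 124]
[[ 64  94 100 133 152 131  99 123 130]
 [ 95  96  96  96 101 119 132 159 110]
 [ 97  97  97  98 116 137 193 150 139]
 [ 97  97  98 108 126 157 177 127 158]
 [ 97  98  96 102 115 150 123 129 197]]
```

The lifter stands upright, almost exactly as in the first picture, and the gripper is clear of it. Handing in.

```bash
python3 -c 'from plant import bot;print(bot.close_job())'
```

```text
the job is handed in; nothing more can be done
None
```

Job handed in at 28 s of the 72 s allowed: the camera numbers show the plaque flat on the upper bed, ribs up, and the lifter back upright on the pad and released; the seating push peaked at about 7 N, going two 0.5 mm steps past first contact (2.3 N).

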